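Park a board of carvings in the drying rack

ROBOT

A 6-joint arm with a two-finger parallel gripper is mounted at the origin on the work surface. World frame = base frame: x ahead of the robot, y to its left, z up, the work surface at z = 0. Lengths are in m, angles in degrees, forces in N, time in s.
With the tool pointing down it reaches from about 0.35 to 0.875 m from the base axis. Payload 4.2 kg.
Tool frame: the origin (TCP) lies midway between the tips of the shut fingers; the grasp point (between the pads) lies 19 mm behind it; z points along the fingers, y is the line along which they close (so a half turn about z gives the same grasp; the last joint's range is limited). The gripper opens to 87 mm and grips with 3 to 60 N. Pads are 19 mm wide; open, the fingers measure 117 mm over their backs; the gripper's body (75 mm by 190 mm) begins 51 mm behind the grasp point.
Start: joints at [-54.339, 22.042, 0.453, 0, -68.411, -14.817], TCP at [0.222, -0.584, 0.223] pointing down, gripper open.
Joint ranges: [-179.83, 179.83], [-69.29, 118.12], [-61.27, 80.66], [-181.25, 117.63], [-171.15, -9.14], [-177.46, 177.46]. Speed limits (degrees/s): [159.86, 159.86, 180, 180, 180, 180].

INTERFACE

Orientations are given as a 3x3 rotation matrix whose columns are the frame's x, y, z axes.
In Python, from station import * gives the robot as it stands.
- The arm moves only by the tool move_arm, never from a script. Its argument "targets" is text: rows parted by semicolons, each of 4 numbers parted by spaces: the shift along the world's x, y, z in units of 25 mm (1.0 is 25 mm), then the turn about the world's z in units of 5 degrees (1.0 is 5 degrees). In form: tx ty tz spin; .... A call has 1 to 10 rows; each row shifts and turns the commanded pose from where the row before left it; what a row does not reach is not made up. A row lasts 1/12 s, in which the tool goes at most 41.7 mm and 7.16 degrees, less where a joint would pass 70% of its speed; a pose out of reach is approached as far as the arm can. A call is refused whole if a number of a shift passes 1 or a number of a turn 1, either way. A call with a gripper value outside its range is refused whole. "gripper" is the finger opening in mm, from 0 to 87, set as the call begins (left out, the last holds). The fingers move at their own pace and stop on an object; the grip force is fixed at half the most. Time passes only in rows, so rows that do not move let the fingers close. It gives the time, the measured TCP pose, the force, the opening and the grip force at its end, in the units of the state.
- sense(): the state, without advancing time (a new reading comes with each control period).
- capture(name): name is "side" or "top" or "wrist"; returns a dict with "image" (420x560x3 uint8, blue, green, red), "fx", "fy", "cx", "cy" (pixels), "world_from_camera" (4x4, takes a point from camera to world coordinates); the wrist camera has in their place "hand_eye" (4x4, takes a point from camera to tool coordinates, whose origin is the TCP and whose axes are the flange's). Camera axes: x right, y up, looking along -z (the intrinsics and any distortion apply to the point x, -y, -z); pixel columns grow to the right and rows downward; lengths in m; the calibration is good to about 2 mm. The wrist camera is an equidistant fisheye: a pixel r from the principal point sees the ray r / f radians off the axis. A picture is of the moment at which its call begins: read the wrist's pose just before it. There is no depth.
- finish_job(): hands the job in; it is judged then, once.
The state is a dict: "time_s": time; "joints": joint angles; "joint_velocities": joint speeds; "effort": joint torques, N m; "tcp_pos": TCP position; "ee_rot": TCP orientation; "wrist_force": force on the tool from outside, world axes, zero at the start; "moment": the same for the moment, N m; "gripper_width": opening from 0.0 (shut) to 1.0 (fully open); "gripper_force": force on a finger pad.
Only numpy, scipy, OpenCV 4.12 (cv2) and the standard library are available. Lean on these libraries where they do the work, as an engineer would, in place of code of your own. Each camera call takes 0.05 s, during which the arm holds its last target. There are 200 camera calls.

TASK

Lay the gouge that lies across the lane to the rack's empty bay flat in the wooden tool tray, without dropping it. Slide the loose board with its two standing carvings along the bench into that empty bay, under the dowels, fully home against the cork, never lifting the board off the bench and keeping both carvings standing on it. Leave the other board, the glue pot, the mug and the sharpening stone where they are.

Things in the scene. Friction and masses are not known exactly. Their poses are not given: they have to be found in the camera images.
- rack: Low wooden drying rack, fixed, open to its -x. Origin on the bench between its two bays (centre lines y = +-62.5 mm, along x), each 92 mm wide between rails 30 mm high (middle one 33 mm thick, outer 16 mm; 249 mm over all). Rails, posts and overhang span x = -55 (mouth) to +97 mm. 10 mm dowels cross over the bays: underside 96, top of frame 107 mm above the bench, which is the bay floor.
- buffer: Cork block, 10 x 70 x 30 mm, fixed at the back of the EMPTY bay. This frame's origin is not in the cork but on the bench where the carrier's origin is when it is fully home (axes then agree). x points into the bay; the cork's front face is at x = +75 mm, the bay's mouth at x = -55 mm.
- carrier: Loose plywood board to be parked, about 0.3 kg, 150 (x) by 80 (y) by 12 mm; origin at the centre of its underside, +x towards the end that enters the bay first. At the other end a tongue 34 mm wide, 12 mm thick reaches x = -138 mm, with an upright handle fin centred at x = -115 mm: 36 mm long in x, 16 mm thick in y, top 85 mm above the bench. Slides with a few newtons.
- fin (a point): Grip point in the carrier's fin: at carrier x = -115 mm, y = 0, 70 mm above the board's underside; axes as the carrier's. Pinch across y.
- dog: Pale carved wooden dog, 57 mm long, 28 mm thick, 62 mm high, 50 g, standing loose on the carrier at about carrier x = -36 mm, facing its +x. Origin under its feet, z up.
- bird: Pale carved wooden bird, 60 mm long, 30 mm thick, 60 mm high, 50 g, standing loose on the carrier at about carrier x = +36 mm. Origin at the centre of its underside, z up.
- gouge: Palm gouge lying flat on the bench across the lane of the empty bay, 150 mm long along its x: brown wooden handle of 24 x 24 mm section from x = -75 to +10 mm, steel blade (13 mm wide) on to x = +75 mm at mid-height of the handle. Origin on its underside at mid-length, z up; centre of mass in the handle at about x = -18 mm.
- tooltray: Empty dark wooden open tray fixed to the bench behind the rack, 130 mm (x) by 210 mm (y) outside, 25 mm high, walls and floor 5 mm. Origin at the centre of its underside.
- neighbour: Bystander: an identical board with two carvings fixed on it, loose, parked in the other bay; same frame, fin and sizes as the carrier.
- gluepot: Bystander: white glue jar, 56 mm diameter, 70 mm high, loose, standing in front of the occupied bay. Origin under its centre.
- mug: Bystander: white mug, 72 mm diameter, 80 mm high, its handle towards its +y reaches up to 70 mm from the axis. Origin under its centre.
- stone: Bystander: grey sharpening stone lying flat, 150 mm (x) by 50 mm (y) by 28 mm high. Origin at the centre of its underside.
Not all that is in view belongs to the job. Leave any orange or pink look-alike of the bird alone.

How it is judged:
By the outcome, as a careful person would: the job done as asked, in the order asked, and still so for the second after the job is handed in, with the robot touching nothing.
It also fails if it takes over 70 s, if anything falls off the work surface, if the arm or the gripper's body presses on something with over 40 N, if the wrist force passes 120 N, or if a joint passes its speed limit or range.

## Working session

There is one attempt and no reset: what is moved stays moved. The work goes in short steps, Python scripts to look and compute and a tool call to move; the robot and the scene stay as the last step left them, time stands still between calls to the robot, and variables do not carry over. Pictures are saved under pics/ and viewed, at most 10 in all, crops included, and the job is handed in when it is done.

Besides the shell and the picture viewer there is one more tool, called after "Emit:" as name(argument=value, ...) on one line, values as JSON. move_arm: Moves the arm, as the interface text tells. Its arguments: {"type":"object","properties":{"targets":{"type":"string"},"gripper":{"type":"number"}},"required":["targets"]}

```bash
mkdir -p pics
cat > h.py <<'E'
from station import *
import numpy as np, cv2
def ray(c,u,v):
    T=np.array(c["world_from_camera"]); d=np.array([(u-c["cx"])/c["fx"],-(v-c["cy"])/c["fy"],-1.])
    return T[:3,3],T[:3,:3]@d
def onz(c,u,v,z):
    o,d=ray(c,u,v); return o+d*(z-o[2])/d[2]
def proj(c,p):
    T=np.linalg.inv(np.array(c["world_from_camera"])); q=T[:3,:3]@np.array(p)+T[:3,3]
    return c["cx"]+c["fx"]*q[0]/-q[2], c["cy"]-c["fy"]*q[1]/-q[2]
E
python3 - <<'E'
from h import *
import pickle
s=sense(); print(s)
for n in("top","side"):
    c=capture(n); cv2.imwrite(f"pics/{n}0.png",c["image"]); pickle.dump(c,open(f"{n}0.pkl","wb"))
    print(n,[k for k in c],c["fx"],c["cx"],c["cy"],np.round(c["world_from_camera"],3).tolist())
E
```

```text
{'time_s': 0.0, 'joints': array([-5.43384796e+01,  2.20915538e+01,  3.77769971e-01, -2.76976908e-02,
       -6.84101243e+01, -1.48166656e+01]), 'joint_velocities': array([ 0.05060018, -0.0476261 ,  0.02713437,  0.08751327, -0.0030651 ,
        0.03396416]), 'effort': array([ 7.99098780e-04, -3.90664387e+01,  1.87401795e+01,  4.21982110e+00,
        1.08737094e-02, -1.95284470e-04]), 'tcp_pos': array([ 0.22219277, -0.58351779,  0.22144087]), 'ee_rot': array([[-9.34610790e-01, -3.55671012e-01, -8.95557095e-04],
       [-3.55672119e-01,  9.34608617e-01,  2.01908548e-03],
       [ 1.18865202e-04,  2.20558377e-03, -9.99997561e-01]]), 'wrist_force': array([0.94843104, 0.51325806, 1.01087519]), 'moment': array([ 0.03413863,  0.00617657, -0.02538642]), 'gripper_force': 0.0, 'gripper_width': 0.9971675009948772}
top ['image', 'fx', 'fy', 'cx', 'cy', 'world_from_camera'] 502.0403281125144 274.6352690745745 208.91676801956862 [[0.024, 0.99, -0.138, 0.435], [-0.999, 0.027, 0.023, -0.012], [0.027, 0.138, 0.99, 1.175], [0.0, 0.0, 0.0, 1.0]]
side ['image', 'fx', 'fy', 'cx', 'cy', 'world_from_camera'] 433.2000490213465 277.52268897828367 210.81517513964536 [[-0.686, 0.515, -0.515, -0.029], [-0.728, -0.504, 0.466, 0.547], [-0.02, 0.694, 0.72, 0.919], [0.0, 0.0, 0.0, 1.0]]
```

View pics/top0.png

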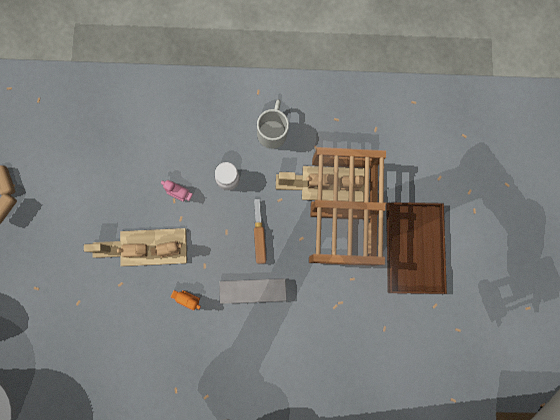

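View pics/side0.png

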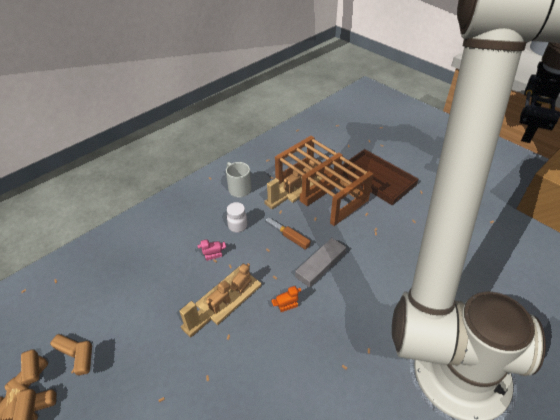

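The top view shows the carrier at about (153,247), fin end on the left, and the gouge at (260,232). The rack spans (310–385, 150–265) with its lower bay empty, and the tray is at (416,248) with the stone at (257,290). The side view agrees. I'll zoom in for corners.

Run:
```python
from h import *
import pickle
c=pickle.load(open("top0.pkl","rb")); im=c["image"]
a=cv2.resize(im[140:310,75:275],None,fx=4,fy=4,interpolation=cv2.INTER_CUBIC)[:600]
b=cv2.resize(im[140:310,270:455],None,fx=4,fy=4,interpolation=cv2.INTER_CUBIC)[:600]
cv2.imwrite("pics/ca.png",a[:, :800]); cv2.imwrite("pics/cb.png",b)
```

```text
(no output)
```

View pics/ca.png

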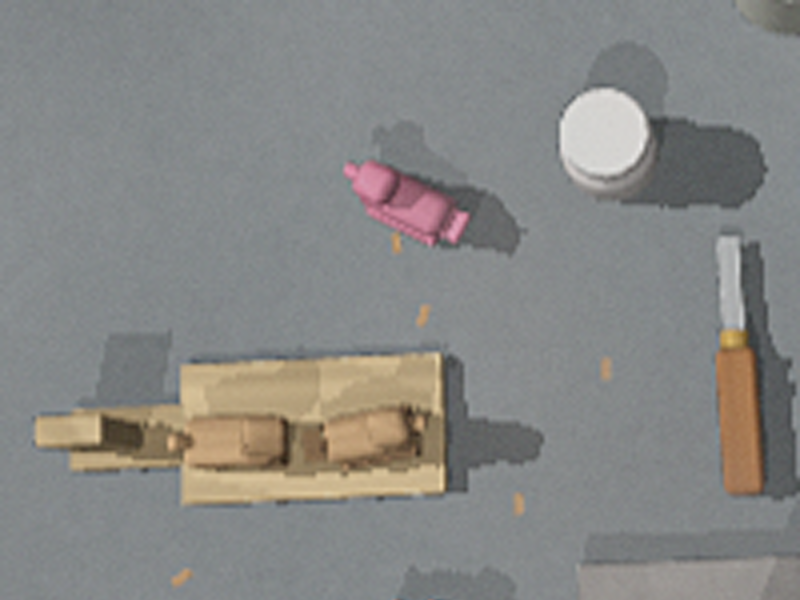

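View pics/cb.png

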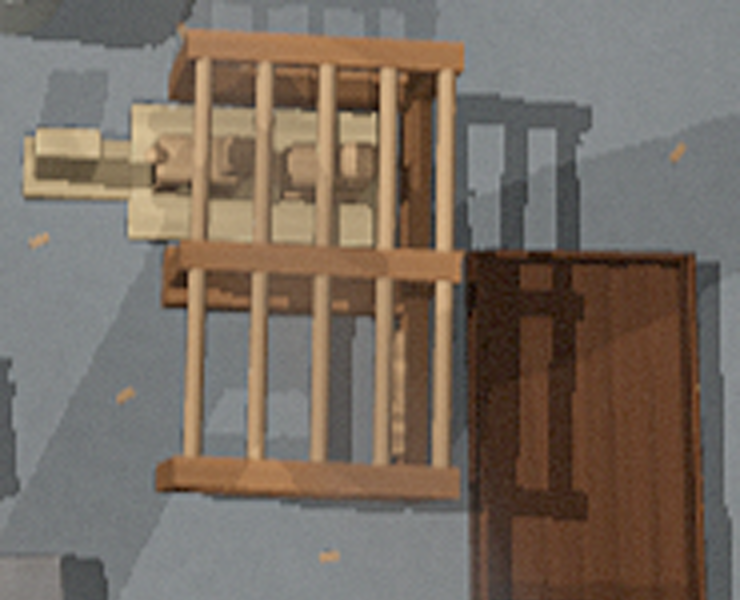

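Run:
```python
from h import *
import pickle
c=pickle.load(open("top0.pkl","rb"))
def P(o,u,v,z): return onz(c,(u-1.5)/4+o,(v-1.5)/4+140,z)[:2]*1000
def L(name,o,pts,z):
    q=np.array([P(o,u,v,z) for u,v in pts]); print(name,np.round(q,1).tolist(),"mean",np.round(q.mean(0),1),"edges",np.round(np.linalg.norm(q-np.roll(q,-1,0),axis=1),1)); return q
ang=lambda a,b:np.degrees(np.arctan2(b[1]-a[1],b[0]-a[0]))
q=L("board",75,[(181,362),(442,352),(445,492),(182,503)],.012);print(ang(q[0],q[1]),ang(q[3],q[2]))
q=L("fin",75,[(35,416),(103,412),(103,447),(35,446)],.085)
q=L("handle",75,[(719,347),(753,345),(763,493),(726,493)],.024); print(ang((q[2]+q[3])/2,(q[0]+q[1])/2))
q=L("tip",75,[(718,235),(741,235)],.018)
q=L("mid",270,[(167,243),(463,252),(463,282),(165,270)],.107);print(ang(q[0],q[1]),ang(q[3],q[2]))
q=L("near",270,[(160,460),(460,468),(460,498),(157,490)],.107);print(ang(q[0],q[1]),ang(q[3],q[2]))
q=L("far",270,[(185,28),(463,43),(463,70),(187,58)],.107)
q=L("tray",270,[(468,252),(694,254),(704,612),(470,612)],.025)
q=L("nbr",270,[(132,103),(376,110),(374,246),(128,240)],.012)
q=L("cork",270,[(396,318),(404,318),(404,460),(392,460)],.03)
q=L("stone",75,[(579,565),(800,557)],.028)
q=L("pot",75,[(603,133)],.07)
# masks
im=c["image"]; hsv=cv2.cvtColor(im,cv2.COLOR_BGR2HSV)
m=((hsv[...,0]<15)&(hsv[...,1]>100)&(hsv[...,2]>90)).astype(np.uint8); m[:,:250]=0;m[:,272:]=0;m[:200]=0;m[270:]=0
cs=cv2.findContours(m,0,2)[0]; k=max(cs,key=cv2.contourArea); print(cv2.minAreaRect(k)); b=cv2.boxPoints(cv2.minAreaRect(k)); print([np.round(onz(c,u,v,.024)[:2]*1000,1).tolist() for u,v in b])
r=im[276:305,215:300]; cv2.minAreaRect
g=((hsv[...,1]<25)&(hsv[...,2]>105)).astype(np.uint8)
print([np.round(onz(c,u,v,.028)[:2]*1000).tolist() for u,v in [(220,281),(296,278),(297,300),(221,303)]])
```

```text
board [[537.7, 315.9], [547.4, 166.4], [466.9, 160.8], [457.0, 310.0]] mean [502.2 238.3] edges [149.8  80.7 149.5  80.9]
-86.25739320573851 -86.18497366762327
fin [[500.0, 371.1], [503.1, 335.1], [484.4, 333.8], [484.0, 369.9]] mean [492.9 352.5] edges [36.2 18.8 36.2 16.1]
handle [[553.4, 6.1], [555.1, -13.4], [470.5, -21.4], [470.0, -0.3]] mean [512.2  -7.2] edges [19.6 84.9 21.1 83.7]
4.913774823364535
tip [[619.5, 8.7], [619.9, -4.7]] mean [619.7   2. ] edges [13.4 13.4]
mid [[604.4, -116.4], [604.0, -276.9], [587.6, -276.8], [589.7, -115.5]] mean [ 596.4 -196.4] edges [160.6  16.4 161.3  14.8]
-90.14681577091092 -90.73408102999643
near [[487.7, -114.3], [487.5, -274.5], [471.5, -274.4], [471.8, -112.9]] mean [ 479.6 -194. ] edges [160.3  15.9 161.6  16. ]
-90.0759232927891 -90.08070061421462
far [[723.8, -124.6], [720.1, -277.7], [705.0, -277.6], [707.0, -125.9]] mean [ 714.  -201.4] edges [153.1  15.2 151.7  16.9]
tray [[617.1, -300.2], [619.6, -433.1], [413.2, -434.1], [410.0, -299.9]] mean [ 515.  -366.8] edges [132.9 206.5 134.3 207.1]
nbr [[702.9, -103.7], [703.1, -249.0], [621.2, -247.8], [620.7, -102.7]] mean [ 662.  -175.8] edges [145.3  81.9 145.1  82.3]
cork [[576.6, -256.9], [576.7, -261.5], [495.0, -261.3], [494.8, -254.4]] mean [ 535.8 -258.5] edges [ 4.6 81.7  6.9 81.8]
stone [[427.4, 81.3], [434.9, -43.2]] mean [431.2  19. ] edges [124.7 124.7]
pot [[667.2, 73.8]] mean [667.2  73.8] edges [0.]
((259.4746398925781, 244.64468383789062), (35.26728820800781, 9.547103881835938), 85.91438293457031)
[[551.0, 8.2], [553.1, -13.7], [472.7, -21.6], [470.6, 0.0]]
[[427.0, 80.0], [438.0, -92.0], [389.0, -95.0], [378.0, 76.0]]
```

The carrier is at (502,238) mm heading −86.2°, with the fin at (493,352). The gouge origin is about (545,−4.5) at a yaw of 5°. Home for the carrier is about (533.5,−179) heading −90°, and the tray centre is (515,−367). The measured sizes match those given, so I'll move above the gouge handle.

Emit:
move_arm(targets="0.5 0.96 0 -0.13;0.5 0.96 0 -0.13;0.5 0.96 0 -0.13;0.5 0.96 0 -0.13;0.5 0.96 0 -0.13;0.5 0.96 0 -0.13;0.5 0.96 0 -0.13;0.5 0.96 0 -0.13;0.5 0.96 0 -0.13;0.5 0.96 0 -0.13", gripper=87)

```text
time_s: 0.93
tcp_pos: [0.3476, -0.3427, 0.2222]
ee_rot: [[-0.969, -0.247, -0.001], [-0.247, 0.969, 0.001], [0.0, 0.001, -1.0]]
wrist_force: [0.6, -0.1, 0.1]
gripper_width: 0.998
gripper_force: 0.0
```

Emit:
move_arm(targets="0.5 0.96 0 -0.13;0.5 0.96 0 -0.13;0.5 0.96 0 -0.13;0.5 0.96 0 -0.13;0.5 0.96 0 -0.13;0.5 0.96 0 -0.13;0.5 0.96 0 -0.13;0.5 0.96 0 -0.13;0.5 0.96 0 -0.13;0.5 0.96 0 -0.13")

```text
time_s: 1.77
tcp_pos: [0.4725, -0.1027, 0.2223]
ee_rot: [[-0.991, -0.136, -0.001], [-0.136, 0.991, 0.0], [0.001, 0.0, -1.0]]
wrist_force: [0.3, -0.9, -0.5]
gripper_width: 1.0
gripper_force: 0.0
```

Emit:
move_arm(targets="0.5 0.96 0 -0.13;0.5 0.96 0 -0.13;0.5 0.96 0 -0.13;0.5 0.96 0 -0.13;0 0 0 0;0 0 0 0")

```text
time_s: 2.27
tcp_pos: [0.5224, -0.0071, 0.2218]
ee_rot: [[-0.996, -0.093, -0.002], [-0.093, 0.996, -0.0], [0.002, -0.0, -1.0]]
wrist_force: [-0.5, 0.2, 1.0]
gripper_width: 0.998
gripper_force: 0.0
```

Run:
```python
from h import *
s=sense();print(s["tcp_pos"],np.degrees(np.arctan2(*s["ee_rot"][[1,0],1])),s["wrist_force"])
c=capture("wrist"); print({k:(v if k!="image" else 0) for k,v in c.items()}); cv2.imwrite("pics/w1.png",c["image"])
```

```text
[ 0.52241362 -0.00707824  0.22182123] 95.36083160483139 [-0.47018029  0.17176306  0.97425616]
{'image': 0, 'fx': 325.19226210127806, 'fy': 325.19226210127806, 'cx': 274.44407785103203, 'cy': 212.4806572314348, 'hand_eye': array([[ 1.07267792e-03,  9.62214085e-01,  2.72291947e-01,
         7.49799217e-02],
       [ 9.99998793e-01, -7.26148214e-04, -1.37340305e-03,
         9.85020904e-04],
       [-1.12378345e-03,  2.72293092e-01, -9.62213702e-01,
        -1.61269232e-01],
       [ 0.00000000e+00,  0.00000000e+00,  0.00000000e+00,
         1.00000000e+00]])}
```

View pics/w1.png

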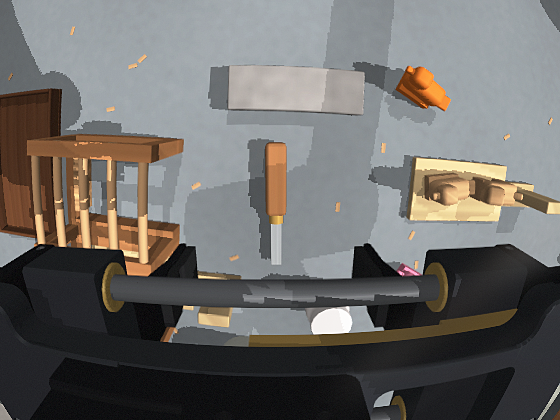

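The wrist view shows the gouge handle along u≈275, midway between the fingers, so the position and yaw are right. I'll descend.

Emit:
move_arm(targets="0 0 -0.96 0;0 0 -0.96 0;0 0 -0.96 0;0 0 -0.96 0;0 0 -0.96 0;0 0 -0.96 0;0 0 -0.96 0;0 0 -0.96 0;0 0 -0.96 0;0 0 0 0")

```text
time_s: 3.15
tcp_pos: [0.5184, -0.01, 0.0026]
ee_rot: [[-0.996, -0.089, -0.009], [-0.089, 0.996, -0.002], [0.01, -0.001, -1.0]]
wrist_force: [-0.9, 0.0, -0.5]
gripper_width: 1.001
gripper_force: 0.0
```

Emit:
move_arm(targets="0 0 0 0;0 0 0 0;0 0 0 0;0 0 0 0;0 0 0 0;0 0 0 0;0 0 0 0;0 0 0 0;0 0 0 0;0 0 0 0", gripper=0)

```text
time_s: 3.98
tcp_pos: [0.5224, -0.0081, 0.0065]
ee_rot: [[-0.996, -0.091, -0.0], [-0.091, 0.996, -0.0], [0.0, -0.0, -1.0]]
wrist_force: [-0.1, -0.3, 0.5]
gripper_width: 0.326
gripper_force: 0.0
```

Emit:
move_arm(targets="0 0 0 0;0 0 0 0;0 0 0 0;0 0 0 0")

```text
time_s: 4.32
tcp_pos: [0.5224, -0.008, 0.0065]
ee_rot: [[-0.996, -0.091, -0.0], [-0.091, 0.996, 0.0], [0.0, 0.0, -1.0]]
wrist_force: [0.2, 0.5, 0.2]
gripper_width: 0.273
gripper_force: 30.0
```

Emit:
move_arm(targets="0 0 0.2 0;0 0 0.4 0;0 0 0.7 0;0 0 0.7 0;0 0 0.7 0;0 0 0.7 0;0 0 0.7 0;0 0 0.7 0;0 0 0.7 0;0 0 0.5 0")

```text
time_s: 5.15
tcp_pos: [0.5227, -0.0081, 0.1592]
ee_rot: [[-0.996, -0.092, 0.003], [-0.092, 0.996, 0.0], [-0.003, 0.0, -1.0]]
wrist_force: [0.4, 0.2, -1.7]
gripper_width: 0.27
gripper_force: 30.0
```

Emit:
move_arm(targets="0 -0.3 0.1 0;-0.05 -0.6 0 -0.05;-0.05 -0.7 0 -0.05;-0.05 -0.7 0 -0.05;-0.05 -0.7 0 -0.05;-0.05 -0.7 0 -0.05;-0.05 -0.7 0 -0.05;-0.05 -0.7 0 -0.05;-0.05 -0.7 0 -0.05;-0.05 -0.7 0 -0.05")

```text
time_s: 5.98
tcp_pos: [0.5102, -0.1718, 0.1586]
ee_rot: [[-0.999, -0.052, -0.001], [-0.052, 0.999, 0.0], [0.001, 0.0, -1.0]]
wrist_force: [-1.1, 0.1, -1.2]
gripper_width: 0.272
gripper_force: 30.0
```

Emit:
move_arm(targets="-0.05 -0.7 0 -0.05;-0.05 -0.7 0 -0.05;-0.05 -0.7 0 -0.05;-0.05 -0.7 0 -0.05;-0.05 -0.7 0 -0.05;-0.05 -0.7 0 -0.05;-0.05 -0.7 0 -0.05;-0.05 -0.7 0 -0.05;-0.05 -0.7 0 -0.05;-0.05 -0.7 0 -0.05")

```text
time_s: 6.82
tcp_pos: [0.4975, -0.3466, 0.1584]
ee_rot: [[-1.0, -0.008, -0.001], [-0.008, 1.0, 0.001], [0.001, 0.001, -1.0]]
wrist_force: [-0.2, -0.7, -0.6]
gripper_width: 0.274
gripper_force: 30.0
```

Emit:
move_arm(targets="-0.05 -0.7 0 -0.05;-0.05 -0.6 0 -0.05;-0.05 -0.2 0 0;0 0 0 0;0 0 0 0;0 0 0 0")

```text
time_s: 7.32
tcp_pos: [0.4948, -0.3824, 0.159]
ee_rot: [[-1.0, -0.0, -0.0], [-0.0, 1.0, 0.0], [0.0, 0.0, -1.0]]
wrist_force: [0.2, -0.2, -0.7]
gripper_width: 0.274
gripper_force: 30.0
```

Run:
```python
from h import *
s=sense();print(s["tcp_pos"],np.degrees(np.arctan2(*s["ee_rot"][[1,0],1])),s["wrist_force"],s["gripper_width"])
c=capture("wrist"); cv2.imwrite("pics/w2.png",c["image"])
```

```text
[ 0.49478399 -0.38236847  0.15899339] 90.0261347874093 [ 0.15032554 -0.15375369 -0.68072588] 0.27441159467119003
```

View pics/w2.png

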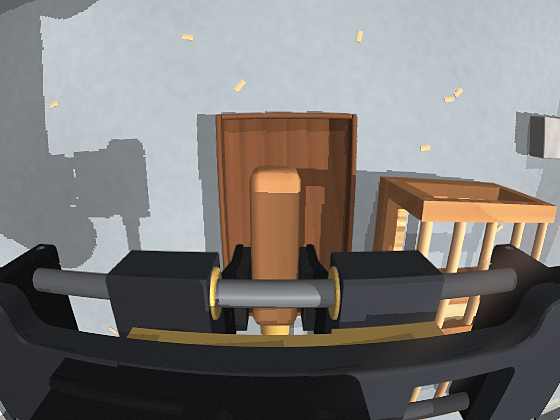

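The wrist view shows the gouge held over the tray, aligned with it. The tray walls are at u≈217 and 356, the gouge at u≈275, and the rack is clear to the right. I'll lower it, slowly at the end.

Emit:
move_arm(targets="0 0 -0.7 0;0 0 -0.7 0;0 0 -0.7 0;0 0 -0.7 0;0 0 -0.7 0;0 0 -0.7 0;0 0 -0.6 0;0 0 -0.4 0;0 0 -0.2 0;0 0 -0.1 0")

```text
time_s: 8.2
tcp_pos: [0.4949, -0.3826, 0.0211]
ee_rot: [[-1.0, -0.001, -0.001], [-0.001, 1.0, 0.0], [0.001, 0.0, -1.0]]
wrist_force: [0.1, 1.0, -0.0]
gripper_width: 0.272
gripper_force: 30.0
```

Emit:
move_arm(targets="0 0 -0.1 0;0 0 -0.1 0;0 0 -0.1 0;0 0 -0.05 0;0 0 0 0;0 0 0 0")

```text
time_s: 8.7
tcp_pos: [0.495, -0.3832, 0.013]
ee_rot: [[-1.0, 0.0, 0.0], [0.0, 1.0, -0.0], [-0.0, -0.0, -1.0]]
wrist_force: [0.2, 0.7, -1.0]
gripper_width: 0.271
gripper_force: 30.0
```

Emit:
move_arm(targets="0 0 -0.04 0;0 0 -0.04 0;0 0 0 0;0 0 0 0")

```text
time_s: 9.03
tcp_pos: [0.4952, -0.3833, 0.0115]
ee_rot: [[-1.0, -0.0, 0.001], [-0.0, 1.0, -0.001], [-0.001, -0.001, -1.0]]
wrist_force: [-1.5, 1.3, 4.3]
gripper_width: 0.275
gripper_force: 30.0
```

Contact at 4 N, so I'll open partly to stay inside the tray walls and then rise.

Emit:
move_arm(targets="0 0 0 0;0 0 0 0;0 0 0 0;0 0 0 0;0 0 0 0;0 0 0 0", gripper=42)

```text
time_s: 9.53
tcp_pos: [0.4949, -0.383, 0.0106]
ee_rot: [[-1.0, 0.0, -0.0], [0.0, 1.0, 0.0], [0.0, 0.0, -1.0]]
wrist_force: [1.0, 0.3, 0.3]
gripper_width: 0.477
gripper_force: 0.0
```

Emit:
move_arm(targets="0 0 0.2 0;0 0 0.4 0;0 0 0.8 0;0 0 0.8 0;0 0 0.8 0;0 0 0.8 0;0 0 0.8 0;0 0 0.8 0;0 0 0.8 0;0 0 0.8 0")

```text
time_s: 10.37
tcp_pos: [0.4948, -0.3831, 0.1881]
ee_rot: [[-1.0, 0.0, 0.001], [0.0, 1.0, -0.001], [-0.001, -0.001, -1.0]]
wrist_force: [0.6, 0.1, 0.2]
gripper_width: 0.482
gripper_force: 0.0
```

Run:
```python
from h import *
s=sense();print(s["joints"].round(1)); j=s["joints"]; R=s["ee_rot"]; 
a=np.degrees(np.arctan2(R[1,1],R[0,1])); print(a, a-j[0]+j[5], a-j[0]-j[5], "start",110.8+54.3-14.8,110.8+54.3+14.8)
c=capture("top"); import pickle; pickle.dump(c,open("top1.pkl","wb")); im=c["image"]
cv2.imwrite("pics/t1.png",cv2.resize(im[130:320,60:460],None,fx=2,fy=2))
```

```text
[-22.9  23.5  -2.4   0.  -64.  -67.1]
89.99870822487931 45.8882538804784 180.00320108153838 start 150.29999999999998 179.9
```

View pics/t1.png

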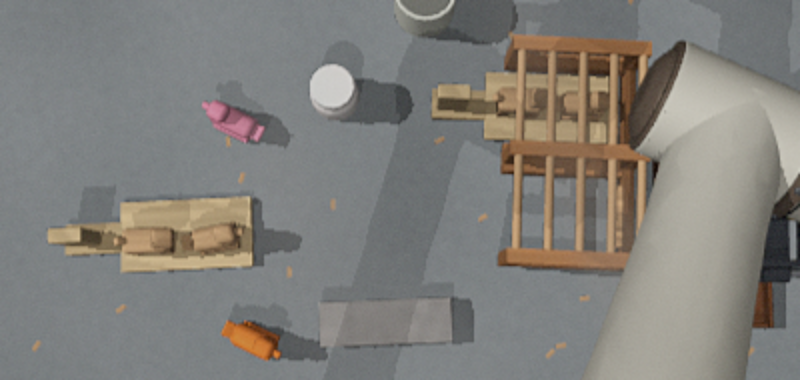

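The lane is clear and everything else is undisturbed; the arm hides the tray. Now to the fin.

Emit:
move_arm(targets="0 0.8 0 0.6;0 1 0 0.63;0 1 0 0.63;0 1 0 0.63;0 1 0 0.63;0 1 0 0.63;0 1 0 0.63;0 1 0 0.63;0 1 0 0.63;0 1 0 0.63", gripper=60)

```text
time_s: 11.25
tcp_pos: [0.4948, -0.1369, 0.1867]
ee_rot: [[-0.853, -0.523, 0.001], [-0.523, 0.853, -0.0], [-0.001, -0.001, -1.0]]
wrist_force: [-0.2, 1.2, 0.7]
gripper_width: 0.687
gripper_force: 0.0
```

Emit:
move_arm(targets="0 1 0 0.63;0 1 0 0.63;0 1 0 0.63;0 1 0 0.63;0 1 0 0.63;0 1 0 0.63;0 1 0 0.63;0 1 0 0.63;0 1 0 0.63;0 1 0 0.63")

```text
time_s: 12.08
tcp_pos: [0.4948, 0.1132, 0.1867]
ee_rot: [[-0.454, -0.891, 0.001], [-0.891, 0.454, 0.001], [-0.001, -0.001, -1.0]]
wrist_force: [0.9, -0.2, 0.5]
gripper_width: 0.691
gripper_force: 0.0
```

Emit:
move_arm(targets="0 1 0 0.63;0 1 0 0.63;0 1 0 0.63;0 1 0 0.63;0 1 0 0.63;0 1 0 0.63;0 1 0 0.63;0 1 0 0.63;0 1 0 0.63;0 0.6 0 0.5")

```text
time_s: 12.92
tcp_pos: [0.4949, 0.3542, 0.1865]
ee_rot: [[0.068, -0.998, 0.001], [-0.998, -0.068, 0.001], [-0.001, -0.001, -1.0]]
wrist_force: [0.7, -0.2, -0.0]
gripper_width: 0.69
gripper_force: 0.0
```

Emit:
move_arm(targets="0 0 0 0;0 0 0 0;0 0 0 0;0 0 0 0")

```text
time_s: 13.25
tcp_pos: [0.4949, 0.351, 0.1862]
ee_rot: [[0.063, -0.998, 0.0], [-0.998, -0.063, 0.0], [-0.0, -0.0, -1.0]]
wrist_force: [0.5, -0.1, -0.9]
gripper_width: 0.694
gripper_force: 0.0
```

Run:
```python
from h import *
s=sense();print(s["tcp_pos"],np.degrees(np.arctan2(*s["ee_rot"][[1,0],1])),s["wrist_force"],s["gripper_width"])
c=capture("wrist"); cv2.imwrite("pics/w3.png",c["image"])
H=c["hand_eye"]; R=s["ee_rot"]; p=s["tcp_pos"]
# predicted pixel of fin top centre
for w in ([.4935,.3525,.085],[.5015,.3535,.085],[.4855,.3525,.085]):
    q=np.linalg.inv(H)@np.r_[R.T@(np.array(w)-p),1]; v=np.array([q[0],-q[1],-q[2]]); r=np.hypot(v[0],v[1]); th=np.arctan2(r,v[2]); print(c["cx"]+c["fx"]*th*v[0]/r,c["cy"]+c["fy"]*th*v[1]/r)
```

```text
[0.4948822  0.35098569 0.18619262] -176.37913955274945 [ 0.48223781 -0.0699721  -0.8807297 ] 0.6935675041354527
275.31534111783856 213.15185210688608
265.7343095894489 213.70394299552237
284.8177048655209 213.74157560764945
```

View pics/w3.png

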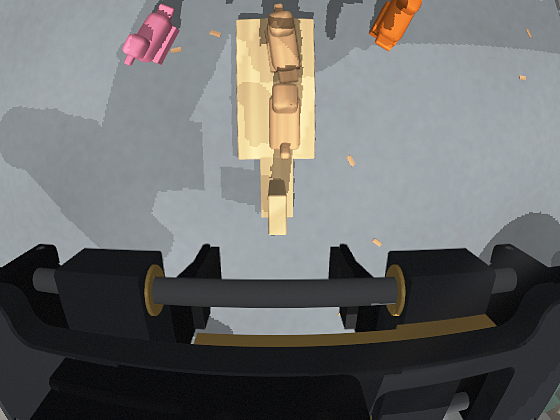

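The wrist view shows the fin top at u≈277, v≈195–235, about 2 px (2 mm) toward −x of my estimate. I'll shift and descend.

Emit:
move_arm(targets="-0.12 0 -0.6 0;0 0 -0.7 0;0 0 -0.7 0;0 0 -0.7 0;0 0 -0.7 0;0 0 -0.7 0;0 0 -0.6 0;0 0 -0.4 0;0 0 -0.2 0;0 0 -0.1 0")

```text
time_s: 14.13
tcp_pos: [0.4919, 0.3514, 0.0504]
ee_rot: [[0.064, -0.998, -0.0], [-0.998, -0.064, -0.001], [0.001, 0.001, -1.0]]
wrist_force: [-0.3, 0.1, 0.9]
gripper_width: 0.69
gripper_force: 0.0
```

Emit:
move_arm(targets="0 0 0 0;0 0 0 0;0 0 0 0;0 0 0 0;0 0 0 0;0 0 0 0;0 0 0 0;0 0 0 0;0 0 0 0;0 0 0 0", gripper=0)

```text
time_s: 14.97
tcp_pos: [0.4921, 0.3521, 0.051]
ee_rot: [[0.065, -0.998, 0.0], [-0.998, -0.065, 0.0], [-0.0, -0.0, -1.0]]
wrist_force: [-0.2, 0.5, 1.4]
gripper_width: 0.182
gripper_force: 29.9
```

Emit:
move_arm(targets="0 0 0 0;0 0 0 0;0 0 0 0")

```text
time_s: 15.22
tcp_pos: [0.4921, 0.3521, 0.051]
ee_rot: [[0.065, -0.998, 0.0], [-0.998, -0.065, 0.0], [-0.0, -0.0, -1.0]]
wrist_force: [0.5, 0.0, 0.6]
gripper_width: 0.182
gripper_force: 29.9
```

Gripped. I'll add a slight downward bias, then slide with a gentle ramp while correcting yaw and lateral offset.

Emit:
move_arm(targets="0 0 -0.02 0;0 0 -0.02 0;0 -0.05 0 0;0.02 -0.1 0 0;0.03 -0.15 0 -0.01;0.04 -0.2 0 -0.02;0.05 -0.25 0 -0.03;0.06 -0.3 0 -0.03;0.06 -0.3 0 -0.03;0.06 -0.3 0 -0.03")

```text
time_s: 16.05
tcp_pos: [0.501, 0.3119, 0.0509]
ee_rot: [[0.052, -0.999, 0.003], [-0.999, -0.052, 0.003], [-0.003, -0.003, -1.0]]
wrist_force: [-0.1, 3.6, 3.3]
gripper_width: 0.184
gripper_force: 30.0
```

Emit:
move_arm(targets="0.06 -0.3 0 -0.03;0.06 -0.3 0 -0.03;0.06 -0.3 0 -0.03;0.06 -0.3 0 -0.03;0.06 -0.3 0 -0.03;0.06 -0.3 0 -0.03;0.06 -0.3 0 -0.03;0.06 -0.3 0 -0.03;0.06 -0.3 0 -0.03;0.06 -0.3 0 -0.03")

```text
time_s: 16.88
tcp_pos: [0.5161, 0.2367, 0.0509]
ee_rot: [[0.026, -1.0, 0.003], [-1.0, -0.025, 0.003], [-0.003, -0.003, -1.0]]
wrist_force: [-1.8, 6.6, 6.7]
gripper_width: 0.182
gripper_force: 30.0
```

Emit:
move_arm(targets="0.06 -0.3 0 -0.03;0.06 -0.3 0 -0.03;0.06 -0.3 0 -0.03;0.06 -0.3 0 -0.03;0.06 -0.3 0 -0.03;0.06 -0.3 0 -0.03;0.06 -0.3 0 -0.03;0.06 -0.3 0 -0.03;0.06 -0.3 0 -0.03;0.06 -0.3 0 -0.03")

```text
time_s: 17.72
tcp_pos: [0.5311, 0.1615, 0.0509]
ee_rot: [[-0.001, -1.0, 0.003], [-1.0, 0.001, 0.002], [-0.002, -0.003, -1.0]]
wrist_force: [-0.3, 5.4, 3.2]
gripper_width: 0.175
gripper_force: 30.0
```

Emit:
move_arm(targets="0.06 -0.3 0 -0.02;0.04 -0.3 0 0;0.02 -0.3 0 0;0 -0.25 0 0;0 -0.2 0 0;0 -0.15 0 0;0 -0.1 0 0;0 -0.05 0 0;0 0 0 0;0 0 0 0")

```text
time_s: 18.55
tcp_pos: [0.5342, 0.12, 0.0509]
ee_rot: [[-0.002, -1.0, 0.003], [-1.0, 0.002, 0.001], [-0.001, -0.003, -1.0]]
wrist_force: [0.2, 3.4, 6.6]
gripper_width: 0.183
gripper_force: 30.0
```

Run:
```python
from h import *
import pickle
s=sense();print(s["tcp_pos"],np.degrees(np.arctan2(*s["ee_rot"][[1,0],1])),s["wrist_force"],s["moment"])
c=capture("top");pickle.dump(c,open("top2.pkl","wb")); w=capture("wrist"); d=capture("side")
a=cv2.resize(c["image"][150:300,200:400],(560,420),interpolation=cv2.INTER_CUBIC)
b=d["image"][100:310,180:460]
cv2.imwrite("pics/m2.png",np.vstack([cv2.resize(a,(400,300)).__array__() if 0 else np.hstack([cv2.resize(w["image"],(400,300)),cv2.resize(b,(400,300))]),np.hstack([cv2.resize(a,(400,300)),np.zeros((300,400,3),np.uint8)])]))
```

```text
[0.53420516 0.11999577 0.05090183] 179.86093405135003 [0.24074606 3.44892047 6.61530512] [0.83935565 0.10281177 0.04756674]
```

View pics/m2.png

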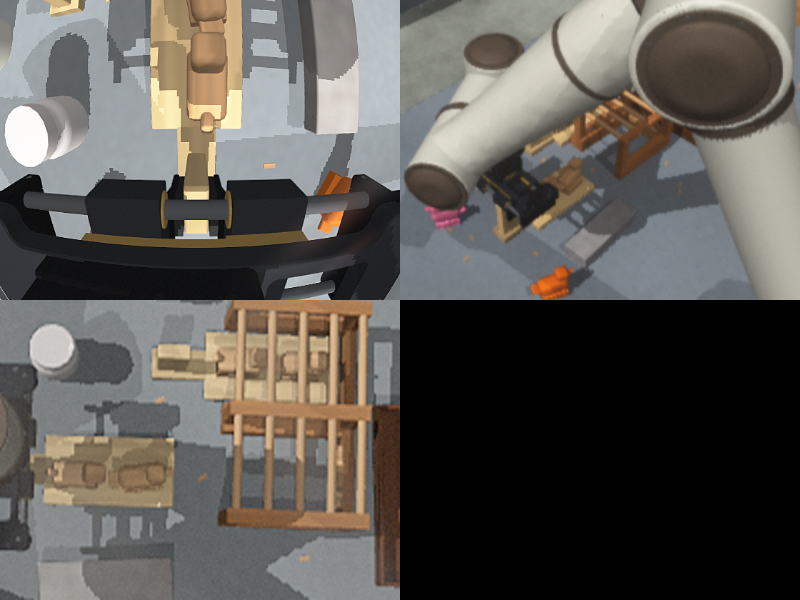

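The wrist view and top inset show both carvings standing on the board, the stone and pot clear, and the board in line with the empty bay. A quick check of the board's lateral position before entering.

Run:
```python
from h import *
import pickle
c=pickle.load(open("top2.pkl","rb")); hsv=cv2.cvtColor(c["image"],cv2.COLOR_BGR2HSV).astype(int); im=c["image"].astype(int)
d=im[...,2]-im[...,0]   # red minus blue: wood vs bench
for col in (228,240,255,270,282):
    r=np.where(d[200:275,col]>25)[0]+200
    a=onz(c,col,r.min()-.5,.012)*1000;b=onz(c,col,r.max()+.5,.012)*1000; print(col,r.min(),r.max(),a[:2].round(1),b[:2].round(1),((a+b)/2)[:2].round(1))
row=236; r=np.where(d[225,215:300]>25)[0]+215; print(onz(c,r.max()+.5,225,.012)*1000)
for col in (320,330,345,360):
    for lo,hi in((195,220),(250,268)):
        r=np.where(d[lo:hi,col]>25)[0]+lo; print(col,r.min(),r.max(),[(onz(c,col,x,.107)[:2]*1000).round(1).tolist() for x in(r.min()-.5,r.max()+.5)])
```

```text
228 218 251 [573.7  68.2] [494.8  65.3] [534.3  66.8]
240 218 252 [574.5  40.4] [493.2  37.7] [533.9  39. ]
255 219 252 [573.1   5.4] [494.1   3.1] [533.6   4.2]
270 219 252 [574.  -29.5] [495.  -31.5] [534.5 -30.5]
282 219 253 [574.8 -57.5] [493.4 -59.3] [534.1 -58.4]
[559.83952603 -68.35928777  12.        ]
320 195 219 [[617.8, -134.9], [563.4, -135.5]]
320 254 262 [[490.6, -136.3], [471.6, -136.6]]
330 195 217 [[618.4, -156.6], [568.3, -157.0]]
330 254 263 [[491.1, -157.7], [470.0, -157.8]]
345 195 217 [[619.3, -189.1], [569.2, -189.4]]
345 255 263 [[489.8, -189.7], [470.8, -189.8]]
360 195 218 [[620.3, -221.7], [567.9, -221.8]]
360 255 264 [[490.6, -221.8], [469.4, -221.8]]
```

Board at x≈534 and bay centre ≈533.8, with about 184 mm to go. Sliding in.

Emit:
move_arm(targets="0 -0.05 0 0;0 -0.1 0 0;0 -0.15 0 0;0 -0.2 0 0;0 -0.25 0 0;0 -0.3 0 0;0 -0.3 0 0;0 -0.3 0 0;0 -0.3 0 0;0 -0.3 0 0")

```text
time_s: 19.53
tcp_pos: [0.5342, 0.0638, 0.0509]
ee_rot: [[-0.002, -1.0, 0.003], [-1.0, 0.002, 0.002], [-0.002, -0.003, -1.0]]
wrist_force: [0.6, 5.1, 6.5]
gripper_width: 0.18
gripper_force: 30.0
```

Emit:
move_arm(targets="0 -0.3 0 0;0 -0.3 0 0;0 -0.3 0 0;0 -0.3 0 0;0 -0.3 0 0;0 -0.3 0 0;0 -0.3 0 0;0 -0.3 0 0;0 -0.3 0 0;0 -0.3 0 0")

```text
time_s: 20.37
tcp_pos: [0.5341, -0.0114, 0.0509]
ee_rot: [[-0.002, -1.0, 0.003], [-1.0, 0.002, 0.001], [-0.001, -0.003, -1.0]]
wrist_force: [0.5, 6.1, 7.7]
gripper_width: 0.18
gripper_force: 30.0
```

Emit:
move_arm(targets="0 -0.3 0 0;0 -0.3 0 0;0 -0.25 0 0;0 -0.2 0 0;0 -0.15 0 0;0 -0.1 0 0;0 -0.1 0 0;0 -0.08 0 0;0 -0.08 0 0;0 -0.08 0 0")

```text
time_s: 21.2
tcp_pos: [0.534, -0.0523, 0.0509]
ee_rot: [[-0.002, -1.0, 0.003], [-1.0, 0.002, 0.001], [-0.001, -0.003, -1.0]]
wrist_force: [-0.3, 5.7, 8.2]
gripper_width: 0.182
gripper_force: 30.0
```

Home is expected near y≈−64. I'll creep in until the force rises.

Emit:
move_arm(targets="0 -0.08 0 0;0 -0.08 0 0;0 -0.06 0 0;0 -0.06 0 0;0 -0.05 0 0;0 -0.04 0 0")

```text
time_s: 21.7
tcp_pos: [0.5339, -0.0615, 0.0509]
ee_rot: [[-0.002, -1.0, 0.003], [-1.0, 0.002, 0.001], [-0.001, -0.003, -1.0]]
wrist_force: [-0.3, 6.1, 8.5]
gripper_width: 0.177
gripper_force: 30.0
```

Emit:
move_arm(targets="0 -0.04 0 0;0 -0.04 0 0;0 -0.04 0 0")

```text
time_s: 21.95
tcp_pos: [0.5341, -0.0635, 0.0509]
ee_rot: [[-0.003, -1.0, 0.003], [-1.0, 0.003, 0.002], [-0.002, -0.003, -1.0]]
wrist_force: [-0.6, 13.7, 9.4]
gripper_width: 0.181
gripper_force: 30.0
```

Emit:
move_arm(targets="0 -0.03 0 0;0 -0.03 0 0;0 0 0 0")

```text
time_s: 22.2
tcp_pos: [0.535, -0.0638, 0.0509]
ee_rot: [[-0.003, -1.0, 0.006], [-1.0, 0.003, 0.004], [-0.004, -0.006, -1.0]]
wrist_force: [0.5, 14.1, 7.2]
gripper_width: 0.184
gripper_force: 30.0
```

Emit:
move_arm(targets="0 -0.02 0 0;0 0 0 0;0 0 0 0")

```text
time_s: 22.45
tcp_pos: [0.5353, -0.0639, 0.0509]
ee_rot: [[-0.003, -1.0, 0.006], [-1.0, 0.003, 0.004], [-0.004, -0.006, -1.0]]
wrist_force: [1.5, 16.8, 6.5]
gripper_width: 0.181
gripper_force: 30.0
```

Blocked at y = −63.9, which matches the predicted home of −64. I'll check the view, then release.

Emit:
move_arm(targets="0 0 0 0;0 0 0 0;0 0 0 0;0 0 0 0;0 0 0 0;0 0 0 0", gripper=50)

```text
time_s: 22.95
tcp_pos: [0.5324, -0.0676, 0.0494]
ee_rot: [[-0.003, -1.0, -0.001], [-1.0, 0.003, -0.0], [0.0, 0.001, -1.0]]
wrist_force: [-0.0, -0.4, -0.6]
gripper_width: 0.531
gripper_force: 0.0
```

Emit:
move_arm(targets="0 0 0.2 0;0 0 0.5 0;0 0 0.8 0;0 0 0.8 0;0 0 0.8 0;0 0 0.8 0;0 0 0.8 0;0 0 0.8 0;0 0 0.8 0;0 0 0.8 0")

```text
time_s: 23.78
tcp_pos: [0.5325, -0.0673, 0.2287]
ee_rot: [[-0.003, -1.0, 0.0], [-1.0, 0.003, 0.0], [-0.0, -0.0, -1.0]]
wrist_force: [-0.3, -0.4, -0.5]
gripper_width: 0.579
gripper_force: 0.0
```

Emit:
move_arm(targets="-0.2 0.7 0.3 0;-0.2 1 0.3 0;-0.2 1 0 0;-0.2 1 0 0;-0.2 1 0 0;-0.2 1 0 0;-0.2 1 0 0;-0.2 1 0 0;-0.2 1 0 0;-0.2 1 0 0")

```text
time_s: 24.62
tcp_pos: [0.4823, 0.1763, 0.2428]
ee_rot: [[-0.003, -1.0, 0.0], [-1.0, 0.003, 0.0], [-0.0, -0.0, -1.0]]
wrist_force: [0.1, 0.7, 0.5]
gripper_width: 0.573
gripper_force: 0.0
```

Run:
```python
from h import *
c=capture("top"); d=capture("side"); im=c["image"].astype(int)
a=cv2.resize(c["image"][90:310,200:460],(800,600)[:2] if 0 else (709,600),interpolation=cv2.INTER_CUBIC)
cv2.imwrite("pics/f.png",a)
d2=im[...,2]-im[...,0]
for col in (300,308):
    r=np.where(d2[215:255,col]>25)[0]+215; print(col,r.min(),r.max(),onz(c,col,r.mean(),.012)[:2]*1000)
```

```text
300 229 243 [ 534.98456932 -100.29286241]
308 220 253 [ 534.30780751 -118.94057762]
```

View pics/f.png

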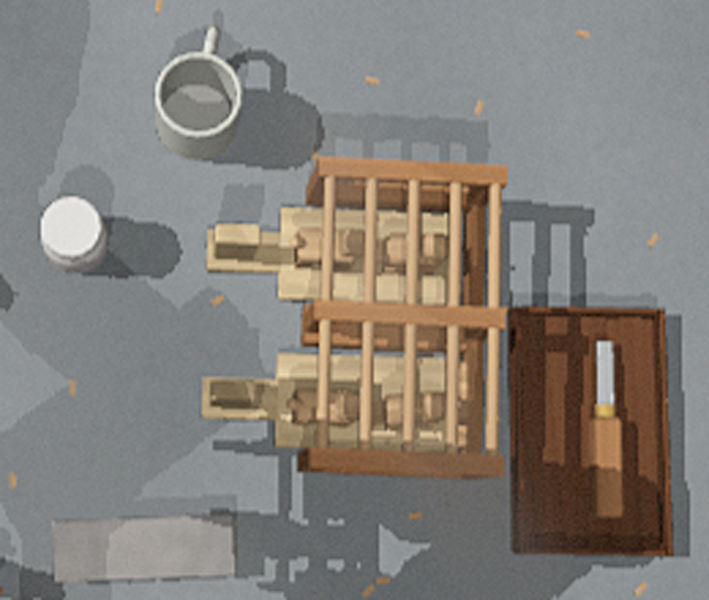

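The final picture shows the board in the bay at (280–447, 400), level with its neighbour and with both carvings standing. The gouge lies flat in the tray at (607,430), and the bystanders are unmoved. Handing in.

```bash
python3 -c "
from station import *
print(finish_job())"
```

```text
the job is handed in; nothing more can be done
None
```

The job is handed in: the gouge lies flat in the tray, and the carrier sits against the cork with both carvings standing; the bystanders looked unmoved in the last picture, and the run took about 25 s.

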